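# Load the punching jig with a flat bar

### The job

The flat bar has to be loaded into the punching jig so that its holes can be marked through the guide bushes. Push it with the fingertips, flat on the table and never lifted or tipped, in under the low blue bridge until its end butts against the stop block, then push the red swing gate fully shut behind it. Leave the tools and other things lying round the jig where they are.

Things in the scene. Friction and masses are not known exactly. Their poses are not given: they have to be found in the camera images.
- flat_bar: loose dark steel flat bar, 55 x 150 x 10 mm, about 0.6 kg, lying flat on the table in front of the fence. Origin: centre of its underside; its y axis runs along the 150 mm length, z up. Both ends are alike.
- jig: punching jig fixed to the table. +y: the way the bar goes in (roughly to the robot's left), +x away from the robot, z up. Origin on the table, where the bar's own origin is when the bar is home. A channel 58 mm wide (x = -30.5 to +27.5 mm) for the 55 mm bar runs along y between a long far fence and a short near rail; the bar slides on the table itself.
- fence_end (a point): entry end of the steel fence, on the table, at the foot of its straight inner face: jig (27.5, -380, 0) mm. The fence is 12.5 mm high, 25 mm thick (x = 27.5 to 52.5 mm) and runs from here to jig y = +95 mm. The near rail's inner face is at x = -30.5 mm, y = -47 to +95 mm, with a slanted lead-in from y = -64 mm.
- bridge_mouth (a point): middle of the blue bridge's lower front edge: jig (0, -45, 12.5) mm. The bridge covers y = -45 to +45 mm; its underside is 12.5 mm above the table (2.5 mm headroom over the bar), its top 24.5 mm, its brass bushes and screw heads reach 33 mm.
- stop_face (a point): middle of the stop block's face, on the table: jig (0, 75, 0) mm. A bar that is home touches it and has its rear end at jig y = -75 mm, 30 mm out in front of the bridge.
- gate (a joint): angle (rad) of the red swing gate. 0 = shut, a hard stop: the arm lies along jig +x across the channel, 2.5 mm behind the rear end of a bar that is home. It grows to 2.6 as it opens: at 1.57 the arm points along jig -y, beyond that towards the robot. At angle q the pin is at jig (-50 + 64 cos q, -83.5 - 64 sin q) mm. Friction, about 1 N at the pin, keeps it where it is left.
- gate_pivot (a point): the gate's upright pivot axis, on the table: jig (-50, -83.5, 0) mm. The arm is 12 mm wide, reaches 70 mm from the pivot and lies 3.5 to 13.5 mm above the table.
- gate_pin (a point): on the axis of the upright steel pin (12 mm diameter) on the gate's free end, by which it is pushed, 33.5 mm above the table; the pin rises from the arm to 50 mm above the table
- chipping_hammer: chipping hammer, 150 x 183 x 23 mm, lying behind the fence; origin in the middle of its underside. Leave alone.
- centre_punch: dark centre punch, 11 x 105 x 10 mm, lying behind the fence; origin in the middle of its underside. Leave alone.
- paint_marker: yellow paint marker, 15 x 136 x 15 mm, lying behind the fence; origin in the middle of its underside. Leave alone.
- tape_measure: yellow tape measure, 72 x 79 x 36 mm, to the right; origin in the middle of its underside. Leave alone.

How it is judged:
By the outcome, as a careful person would: the job done as asked, in the order asked, and still so for the second after the job is handed in, with the robot touching nothing.
It also fails if it takes over 64 s, if anything falls off the work surface, if the arm or the gripper's body presses on something with over 40 N, if the wrist force passes 120 N, or if a joint passes its speed limit or range.

### The arm

A 6-joint arm with a two-finger parallel gripper is mounted at the origin on a cart in front of the work surface, level with it; the furniture and walls round the work are solid. World frame = base frame: x ahead of the robot, y to its left, z up, the work surface at z = 0. Lengths are in m, angles in rad, forces in N, time in s.
With the tool pointing down it reaches from about 0.4 to 0.825 m from the base axis. Payload 7 kg.
Tool frame: the origin (TCP) lies between the finger pads; the fingertips stand 17 mm ahead of it and the grasp point (between the pads) lies 2 mm behind it; x points along the fingers, z is the direction in which the jaws open and shut, and the axes are right-handed (so a half turn about x gives the same grasp; the last joint's range is limited). The gripper opens to 88 mm and grips with 3 to 60 N. Pads are 19 mm wide; open, the fingers measure 130 mm over their backs; the gripper's body (78 mm by 193 mm) begins 47 mm behind the grasp point.
Start: joints at [-0.89, 0.359, 0.012, 0, -1.224, -0.288], TCP at [0.258, -0.624, 0.244] pointing down, gripper open.
Joint ranges: [-3.07, 3.07], [-1.43, 2.12], [-1.02, 1.25], [-3.03, 1.67], [-3.05, -0], [-3.03, 3.03]. Speed limits (rad/s): [2.39, 2.39, 3.01, 3.14, 3.14, 3.14].

### API

Orientations are given as [roll, pitch, yaw] about the fixed x, y, z axes, in that order (R = Rz(yaw) Ry(pitch) Rx(roll)).
In Python, from station import * gives the robot as it stands.
- The arm moves only by the tool step_arm, never from a script. Its argument "deltas" is a list of rows, each a list of 5 numbers: the shift along the tool's x, y, z in cm, then the turn about the tool's x in degrees, then the closure, from 0 (fully open) to 1 (shut). In form: [[dx, dy, dz, roll, fingers], ...]. A call has exactly 10 rows; each row is the pose to reach, as a shift and turn from the pose commanded when the call began, along the tool's axes at that moment; what a row does not reach only later rows make up. A row lasts 1/12 s, in which the tool goes at most 41.7 mm and 7.16 degrees, less where a joint would pass 70% of its speed; a pose out of reach is approached as far as the arm can. A call with a gripper value outside its range is refused whole. The fingers move at their own pace and stop on an object; "squeeze" is the grip in N (left out, the last holds). Time passes only in rows, so rows that repeat a pose let the fingers close, or fill a call up. It gives the time, the measured TCP pose, the force and the opening at its end, in the units of the state.
- get_state(): the state, without advancing time (a new reading comes with each control period).
- grab_frame(name): name is "scene" or "side" or "wrist"; returns a dict with "pixels" (480x640x3 uint8, red, green, blue), "range_z" (480x640 float32, m along the optical axis (not along the pixel's ray), 0 where there is no reading), "fx", "fy", "cx", "cy" (pixels), "view" (4x4, takes a point from world to camera coordinates); the wrist camera has in their place "hand_eye" (4x4, takes a point from camera to tool coordinates, whose origin is the TCP and whose axes are the tool frame's). Camera axes: x right, y down, z forward; pixel columns grow to the right and rows downward; lengths in m; the calibration is good to about 2 mm. The wrist camera is an equidistant fisheye: a pixel r from the principal point sees the ray r / f radians off the axis. A picture is of the moment at which its call begins: read the wrist's pose just before it.
- job_done(): hands the job in, once; it reports no verdict.
Trained networks look in the newest picture that a camera, given by its name, has taken for a name from the list of things; names that differ only in an ending like _2 or _b are one class to them, and where a whole thing is asked for, a point or a joint stands for the part that bears it (a point fixed in the world has none). Each returns a list of dicts, best first, with "conf" (0 to 1); they miss things now and then, are a little off and sometimes report something else, mostly with a low value. They report only what shows in the picture. A call takes as long as a camera call.
- boxes_of(thing, camera): "extent" ([left, top, right, bottom] in pixels, round what is visible of it).
- masks_of(thing, camera): "mask" (480x640 bool, what is visible of it) and "extent" ([left, top, right, bottom] in pixels, round what is visible of it).
The state is a dict: "t": time; "q": joint angles; "qd": joint speeds; "joint_efforts": joint torques, N m; "eef_pos": TCP position; "ee_rot": TCP orientation; "force": force on the tool from outside, world axes, zero at the start; "moment": the same for the moment, N m; "width": finger opening in m.
Only numpy, scipy, OpenCV 4.12 (cv2) and the standard library are available. Lean on these libraries where they do the work, as an engineer would, in place of code of your own. Each camera call takes 0.05 s, during which the arm holds its last target.

## Working session

There is one attempt and no reset: what is moved stays moved. The work goes in short steps, Python scripts to look and compute and a tool call to move; the robot and the scene stay as the last step left them, time stands still between calls to the robot, and variables do not carry over. Pictures are saved under pics/ and viewed, and the job is handed in when it is done.

Besides the shell and the picture viewer there is one more tool, called after "Request:" as a command line: name --pt "numbers of a row" for each row, then --argument value for the rest. step_arm: Moves the arm, as the interface text tells. Its arguments: {"type":"object","properties":{"deltas":{"type":"array"},"squeeze":{"type":"number"}},"required":["deltas"]}

```bash
mkdir -p pics; ls
python3 - <<'E'
from station import *
import cv2,numpy as np
s=get_state();print({k:np.round(v,3) for k,v in s.items()})
for n in ("scene","side","wrist"):
    f=grab_frame(n);cv2.imwrite(f"pics/{n}0.png",f["pixels"][:,:,::-1]);np.savez(f"{n}0.npz",**f)
    print(n,f["fx"],f["fy"],f["cx"],f["cy"])
    for t in ["flat_bar","jig","gate","gate_pin","chipping_hammer","tape_measure","paint_marker","centre_punch"]:
        print(t,[(np.round(b["extent"]),round(b["conf"],2)) for b in boxes_of(t,n)][:2])
E
```

```text
pics
{'t': np.float64(0.0), 'q': array([-0.89 ,  0.359,  0.011, -0.   , -1.224, -0.288]), 'qd': array([ 0.   ,  0.001,  0.   ,  0.   , -0.002,  0.001]), 'joint_efforts': array([-1.0000e-03, -5.8271e+01,  2.9305e+01,  6.9970e+00,  7.0000e-03,
       -0.0000e+00]), 'eef_pos': array([ 0.258, -0.623,  0.243]), 'ee_rot': array([0.072, 1.569, 2.035]), 'force': array([ 0.613,  0.106, -0.077]), 'moment': array([-0.02 , -0.027,  0.06 ]), 'width': np.float64(0.088)}
scene 576.7983477659791 576.7983477659791 333.91664505234496 226.13845469052407
flat_bar [(array([348., 213., 374., 261.]), 0.86), (array([311., 282., 342., 303.]), 0.22)]
jig [(array([232., 203., 343., 360.]), 0.6)]
gate [(array([310., 286., 341., 302.]), 0.55), (array([222., 230., 279., 293.]), 0.25)]
gate_pin [(array([311., 283., 346., 303.]), 0.77)]
chipping_hammer [(array([218., 227., 286., 297.]), 0.93)]
tape_measure [(array([411., 145., 443., 169.]), 0.68)]
paint_marker [(array([180., 319., 232., 357.]), 0.86)]
centre_punch []
side 467.7752658852617 467.7752658852617 316.37711423540475 235.87343658721284
flat_bar [(array([313., 259., 346., 277.]), 0.53)]
jig [(array([310., 236., 369., 268.]), 0.91), (array([401., 308., 444., 342.]), 0.73)]
gate []
gate_pin []
chipping_hammer [(array([320., 216., 363., 233.]), 0.85)]
tape_measure [(array([402., 307., 447., 342.]), 0.7)]
paint_marker []
centre_punch []
wrist 371.64829954431775 371.64829954431775 324.20598063824093 236.47222257075734
flat_bar []
jig []
gate []
gate_pin []
chipping_hammer []
tape_measure []
paint_marker []
centre_punch []
```

View pics/scene0.png

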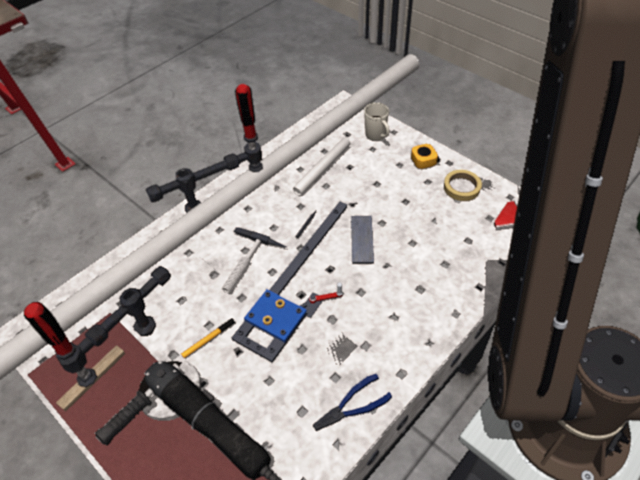

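View pics/side0.png

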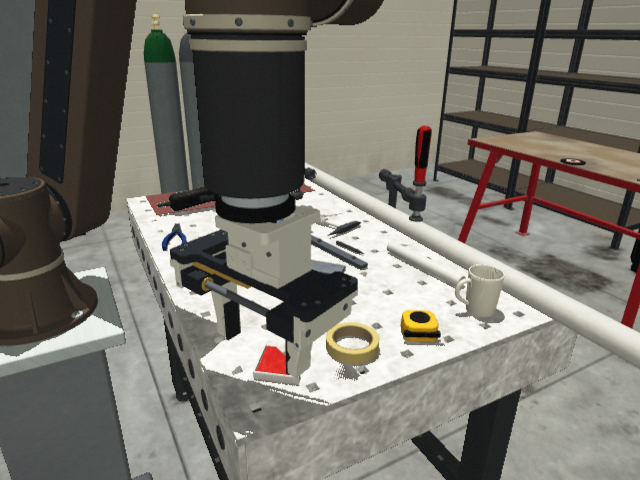

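View pics/wrist0.png

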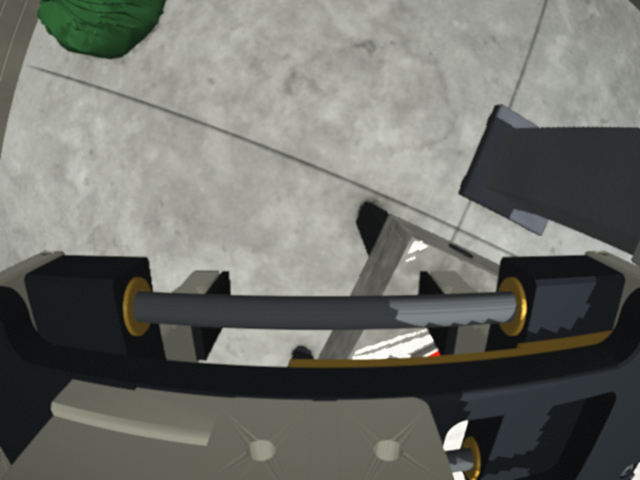

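The scene view shows the bar at about (362,239), the fence running from (343,204) to the blue bridge at (275,315), and the gate open with its pin near (340,292). I'll enlarge it and measure.

```bash
cat > h.py <<'E'
import numpy as np,cv2
def w(f,u,v,z=None):
    """pixel -> world; with plane height z if given, else depth"""
    V=np.array(f["view"]);R=V[:3,:3];t=V[:3,3]
    u=np.atleast_1d(u).astype(float);v=np.atleast_1d(v).astype(float)
    d=np.stack([(u-f["cx"])/f["fx"],(v-f["cy"])/f["fy"],np.ones_like(u)],-1)
    c=-R.T@t; dw=d@R
    if z is None:
        s=f["range_z"][v.round().astype(int),u.round().astype(int)]
    else: s=(z-c[2])/dw[:,2]
    return c+dw*s[:,None]
def pix(f,P):
    V=np.array(f["view"]);p=np.atleast_2d(P)@V[:3,:3].T+V[:3,3]
    return np.stack([f["fx"]*p[:,0]/p[:,2]+f["cx"],f["fy"]*p[:,1]/p[:,2]+f["cy"]],-1)
E
python3 - <<'E'
from station import *
from h import *
f=grab_frame("scene")
im=f["pixels"][190:370,210:410,::-1]
cv2.imwrite("pics/crop1.png",cv2.resize(im,None,fx=3.3,fy=3.3,interpolation=cv2.INTER_CUBIC))
m=masks_of("flat_bar","scene")[0]["mask"]
v,u=np.nonzero(m);P=w(f,u,v);print(len(u),np.percentile(P[:,2],[5,50,95]))
Q=w(f,u,v,0.010)
r=cv2.minAreaRect((Q[:,:2]*1000).astype(np.float32));print(r,cv2.boxPoints(r))
for b in masks_of("gate","scene")[:2]:
    v,u=np.nonzero(b["mask"]);P=w(f,u,v);print(b["conf"],len(u),P.min(0),P.max(0),P.mean(0))
    print(np.round(P[P[:,2]>0.03],3)[:20])
for u,v in [(343,204),(275,315),(243,345),(340,292),(313,299)]: print(u,v,w(f,u,v),w(f,u,v,0.0125))
E
```

```text
1153 [-0.00121192  0.00975993  0.01423739]
((609.42529296875, -91.31290435791016), (59.467689514160156, 158.34707641601562), 40.4654541015625) [[ 535.421     -50.374836]
 [ 638.18665  -170.84488 ]
 [ 683.42957  -132.25098 ]
 [ 580.66394   -11.78093 ]]
0.59 231 [0.0468044  0.06722872 0.00346949] [0.58620512 0.62582108 1.14723887] [0.55707014 0.0991758  0.02337722]
[[0.546 0.072 0.05 ]
 [0.544 0.07  0.05 ]
 [0.541 0.071 0.054]
 [0.545 0.076 0.052]
 [0.543 0.075 0.052]
 [0.541 0.074 0.053]
 [0.541 0.07  0.049]
 [0.545 0.076 0.047]
 [0.544 0.073 0.045]
 [0.54  0.075 0.052]
 [0.539 0.072 0.049]
 [0.541 0.067 0.042]
 [0.543 0.079 0.049]
 [0.541 0.077 0.048]
 [0.54  0.075 0.048]
 [0.539 0.073 0.046]
 [0.54  0.068 0.04 ]
 [0.546 0.075 0.037]
 [0.54  0.079 0.047]
 [0.54  0.075 0.042]]
343 204 [[ 0.72172765 -0.14853011  0.01134166]] [[ 0.72103939 -0.14774046  0.0125    ]]
275 315 [[0.60864397 0.21547483 0.02593111]] [[0.61537373 0.21055967 0.0125    ]]
243 345 [[0.61496061 0.31001755 0.01124795]] [[0.61433441 0.31036561 0.0125    ]]
340 292 [[0.5380146  0.07398856 0.02741918]] [[0.54455891 0.06663658 0.0125    ]]
313 299 [[0.57403612 0.12717241 0.02350373]] [[0.57919883 0.12228959 0.0125    ]]
```

View pics/crop1.png

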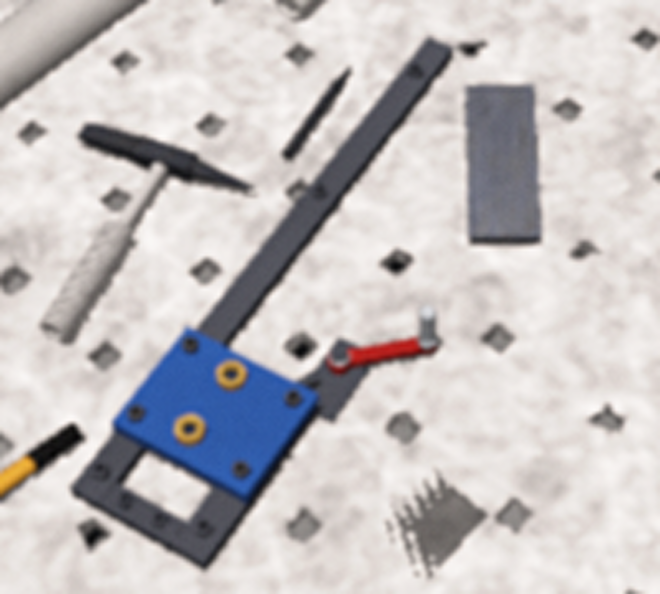

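```bash
cat >> h.py <<'E'
def topdown(f,z,x0,x1,y0,y1,s=0.0005):
    # rows: x descending (x1 top), cols: y descending (left = +y)
    cs=np.array([[x1,y1],[x1,y0],[x0,y0],[x0,y1]])
    src=pix(f,np.c_[cs,np.full(4,z)]).astype(np.float32)
    W=(y1-y0)/s;H=(x1-x0)/s
    M=cv2.getPerspectiveTransform(src,np.float32([[0,0],[W,0],[W,H],[0,H]]))
    return cv2.warpPerspective(f["pixels"],M,(int(W),int(H)),flags=cv2.INTER_CUBIC)
E
python3 - <<'E'
from h import *
f=dict(np.load("scene0.npz"))
t=topdown(f,0.0125,0.45,0.80,-0.2,0.34,0.0007)
cv2.imwrite("pics/top1.png",t[:,:,::-1]);print(t.shape)
b=f["pixels"].astype(int);m=(b[:,:,2]>b[:,:,0]+50)&(b[:,:,2]>90)
n,l,st,_=cv2.connectedComponentsWithStats(m.astype(np.uint8));i=1+np.argmax(st[1:,4]*( (st[1:,1]<330)));print(st[1:])
v,u=np.nonzero((l==i))
P=w(f,u,v,0.0245);r=cv2.minAreaRect((P[:,:2]*1000).astype(np.float32));print(r,cv2.boxPoints(r))
V=f["view"];print("cam",-V[:3,:3].T@V[:3,3])
E
```

```text
(500, 771, 3)
[[ 244  289   63   52 1514]
 [ 340  375   37   32  147]
 [ 344  393   47   21  150]
 [ 374  402    1    1    1]]
((612.1107177734375, 212.41195678710938), (112.2042236328125, 93.7981948852539), 10.22060775756836) [[548.57715 248.61218]
 [565.2206  156.30238]
 [675.6443  176.21173]
 [659.00085 268.52155]]
cam [0.0468044  0.62582108 1.14723887]
```

View pics/top1.png

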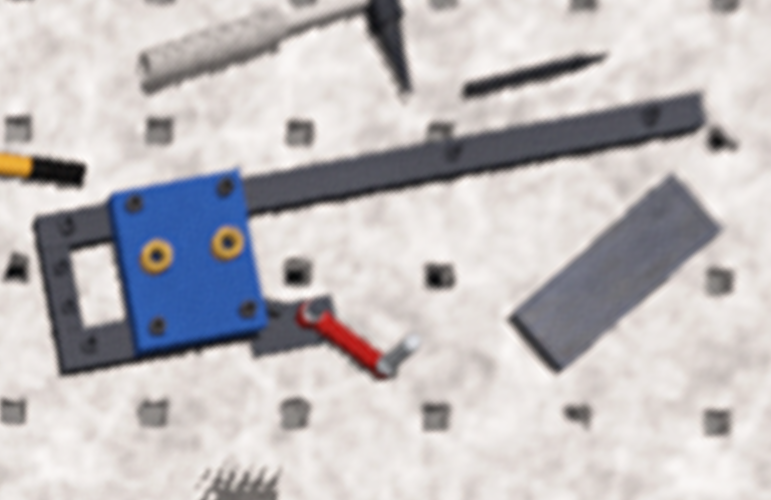

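```bash
cat > fit.py <<'E'
from h import *
from scipy.optimize import least_squares
f=dict(np.load("scene0.npz"))
g=cv2.cvtColor(f["pixels"],cv2.COLOR_RGB2GRAY).astype(np.float32)
blue=f["pixels"].astype(np.float32);blue=blue[:,:,2]-blue[:,:,0]
def J2W(p,P):
    x,y,a=p;c,s=np.cos(a),np.sin(a);P=np.atleast_2d(P)
    return np.c_[x+c*P[:,0]-s*P[:,1],y+s*P[:,0]+c*P[:,1],P[:,2]]
def edges(img,p,A,B,n,out,R=0.014):
    """scan across line A-B (jig coords) along direction out; return signed offset of strongest edge (m)"""
    res=[]
    ts=np.arange(-R,R,0.0003)
    for k in np.linspace(0,1,n):
        P=np.array(A)*(1-k)+np.array(B)*k
        uv=pix(f,J2W(p,P+ts[:,None]*np.array(out))).astype(np.float32)
        s=cv2.remap(img,uv[:,0:1],uv[:,1:2],cv2.INTER_CUBIC).ravel()
        s=cv2.GaussianBlur(s[:,None],(1,9),2).ravel()
        d=np.gradient(s);i=np.argmax(np.abs(d));res.append(ts[i])
    return np.array(res)
L=[("foot",g,[.0275,-.37,0],[.0275,-.09,0],25,[1,0,0]),
   ("far",g,[.0525,-.37,.0125],[.0525,-.06,.0125],25,[1,0,0]),
   ("end",g,[.032,-.38,.0125],[.048,-.38,.0125],5,[0,1,0]),
   ("front",blue,[-.03,-.045,.0245],[.03,-.045,.0245],9,[0,1,0]),
   ("stopend",g,[-.03,.095,0],[.03,.095,0],9,[0,1,0])]
p=np.array([.62,.212,np.deg2rad(10.3)])
if __name__=="__main__":
  for it in range(6):
    A=[];b=[]
    for nm,img,a,B,n,out in L:
        e=edges(img,p,a,B,n,out);e0=np.median(e)
        use=nm in("foot","far","end","front")
        print(nm,np.round(e0*1000,2),np.round(np.polyfit(np.linspace(0,1,n),e,1)*1000,1)) if it in(0,5) else 0
        if not use: continue
        for k,ei in zip(np.linspace(0,1,n),e):
            if abs(ei-e0)>.003: continue
            P=np.array(a)*(1-k)+np.array(B)*k
            # moving frame by (dx,dy) jig and da shifts line normal coordinate
            A.append(np.array([out[0],out[1],-P[1]*out[0]+P[0]*out[1]])*(1/np.sqrt(n)));b.append(ei/np.sqrt(n))
    s=np.linalg.lstsq(np.array(A),np.array(b),rcond=None)[0]
    c,sn=np.cos(p[2]),np.sin(p[2]);p=p+[c*s[0]-sn*s[1],sn*s[0]+c*s[1],s[2]]
  print(p,np.rad2deg(p[2]));np.save("jig.npy",p)
  vis=f["pixels"][:,:,::-1].copy()
  S=3;vis=cv2.resize(vis[190:370,180:410],None,fx=S,fy=S,interpolation=cv2.INTER_CUBIC)
  for nm,img,a,B,*_ in L+[("rail",0,[-.0305,-.047,.0125],[-.0305,.095,.0125])]:
    q=(pix(f,J2W(p,[a,B]))-[180,190]+.5)*S
    cv2.line(vis,*[tuple(int(round(t)) for t in r) for r in q],(0,255,255),1)
  for h in(0,.0335,.05):
   for a in np.arange(0,2.7,.1):
    q=(pix(f,J2W(p,[-.05+.064*np.cos(a),-.0835-.064*np.sin(a),h]))[0]-[180,190]+.5)*S
    cv2.circle(vis,(int(q[0]),int(q[1])),1,(0,255,0) if h else (255,0,255),-1)
  cv2.imwrite("pics/fit1.png",vis)
E
python3 fit.py
```

```text
foot -2.0 [-1.7 -1.1]
far -3.5 [-0.9 -2.6]
end 3.1 [0.6 2.7]
front 1.9 [-0.7  4.5]
stopend 0.4 [0.  0.4]
foot 1.0 [0.4 0.7]
far -1.1 [ 0.6 -0.2]
end -0.2 [ 0.6 -0.3]
front 0.1 [0.4 0.9]
stopend -1.7 [-0.2 -1.7]
[0.61520715 0.21331016 0.18740072] 10.737270608271468
```

View pics/fit1.png

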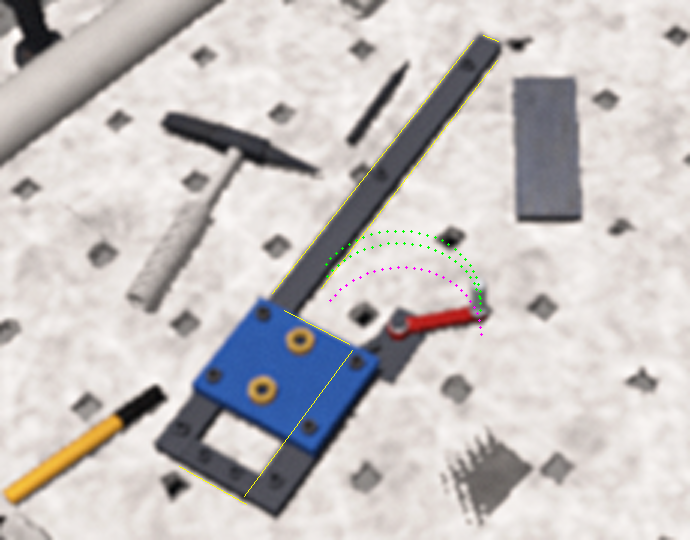

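```bash
cat >> h.py <<'E'
from scipy.spatial.transform import Rotation as Ro
JIG=np.load("jig.npy")
def j2w(x,y,z):  # jig mm -> world m
    c,s=np.cos(JIG[2]),np.sin(JIG[2]);x,y=x/1e3,y/1e3
    return np.array([JIG[0]+c*x-s*y,JIG[1]+s*x+c*y,z/1e3])
def w2j(P):
    c,s=np.cos(JIG[2]),np.sin(JIG[2]);d=np.asarray(P)[:2]-JIG[:2]
    return np.round(np.array([c*d[0]+s*d[1],-s*d[0]+c*d[1],P[2]])*1e3,1)
def cur(s):
    R=Ro.from_euler('xyz',s["ee_rot"]).as_matrix()
    return np.array(s["eef_pos"]),R
def jaw_j(R): # jaw axis angle in jig frame, deg (0 = jig +x, 90 = +y)
    return np.rad2deg(np.arctan2(R[1,2],R[0,2])-JIG[2])
def plan(s,x,y,z,jaw):
    """delta in tool axes cm + roll deg to TCP jig mm and jaw angle (mod 180)"""
    p,R=cur(s);d=R.T@(j2w(x,y,z)-p)*100
    a=jaw-jaw_j(R); a=(a+90)%180-90   # ccw about world z; tool x down => roll=-a
    return np.round(d,2),round(-a,1)
E
python3 - <<'E'
from station import *
from h import *
s=get_state();p,R=cur(s);print(R.round(3),w2j(p),jaw_j(R))
print(plan(s,-150,-301,120,90))
E
```

```text
[[-0.    -0.924 -0.383]
 [ 0.    -0.383  0.924]
 [-1.     0.     0.   ]] [-506.5 -755.7  243.6] 101.76922386895704
(array([ 12.36, -44.18,  37.25]), np.float64(11.8))
```

Request:
step_arm --pt "3 -44.2 37.3 11.8 0" --pt "3 -44.2 37.3 11.8 0" --pt "3 -44.2 37.3 11.8 0" --pt "3 -44.2 37.3 11.8 0" --pt "3 -44.2 37.3 11.8 0" --pt "3 -44.2 37.3 11.8 0" --pt "3 -44.2 37.3 11.8 0" --pt "3 -44.2 37.3 11.8 0" --pt "3 -44.2 37.3 11.8 0" --pt "3 -44.2 37.3 11.8 0"

```text
t: 2.33
eef_pos: [0.4497, -0.2526, 0.2224]
ee_rot: [-1.947, 1.57, -0.19]
force: [1.5, -0.4, -0.3]
width: 0.0875
```

```bash
cat > look.py <<'E'
from station import *
from h import *
import sys
s=get_state();p,R=cur(s);print("t",round(float(s["t"]),2),"jig",w2j(p),"jaw",round(jaw_j(R),2),"F",np.round(s["force"],1),"w",round(float(s["width"]),4))
tag=sys.argv[1]
for n in sys.argv[2].split(","):
    f=grab_frame(n);np.savez(f"{n}_{tag}.npz",**f)
    im=f["pixels"][:,:,::-1]
    if n=="scene": im=cv2.resize(im[180:370,200:420],None,fx=3.4,fy=3.1,interpolation=cv2.INTER_CUBIC)
    cv2.imwrite(f"pics/{n}_{tag}.png",im)
E
cat > pl.py <<'E'
from station import *
from h import *
import sys
s=get_state();p,R=cur(s);print("t",round(float(s["t"]),2),"jig",w2j(p),"jaw",round(jaw_j(R),2),"F",np.round(s["force"],1),"w",round(float(s["width"]),4))
for a in sys.argv[1:]: print(a,plan(s,*map(float,a.split(","))))
E
python3 pl.py -- 2>/dev/null; python3 pl.py "-150,-301,60,90"
```

```text
t 2.33 jig [-249.4 -426.9  222.4] jaw 89.97 F [ 1.5 -0.4 -0.3] w 0.0875
t 2.33 jig [-249.4 -426.9  222.4] jaw 89.97 F [ 1.5 -0.4 -0.3] w 0.0875
-150,-301,60,90 (array([16.24, -9.92, 12.6 ]), np.float64(-0.0))
```

Request:
step_arm --pt "4 -3 4 0 0" --pt "8 -6 8 0 0" --pt "12 -9.9 12.6 0 0" --pt "14 -9.9 12.6 0 0" --pt "16 -9.9 12.6 0 0" --pt "16 -9.9 12.6 0 0" --pt "16 -9.9 12.6 0 0" --pt "16 -9.9 12.6 0 0" --pt "16 -9.9 12.6 0 0" --pt "16 -9.9 12.6 0 0"

```text
t: 3.17
eef_pos: [0.5237, -0.1129, 0.0635]
ee_rot: [-1.688, 1.568, 0.069]
force: [-0.4, -0.7, 0.6]
width: 0.088
```

```bash
python3 look.py a scene,wrist; python3 pl.py "-150,-301,21,90" "-37,-301,21,90"
```

```text
t 3.17 jig [-150.7 -303.4   63.5] jaw 89.93 F [-0.4 -0.7  0.6] w 0.088
t 3.27 jig [-150.8 -303.4   63.5] jaw 89.91 F [ 0.5 -0.4  0.2] w 0.0875
-150,-301,21,90 (array([ 4.25, -0.07,  0.25]), np.float64(-0.1))
-37,-301,21,90 (array([  4.28, -11.37,   0.26]), np.float64(-0.1))
```

View pics/scene_a.png

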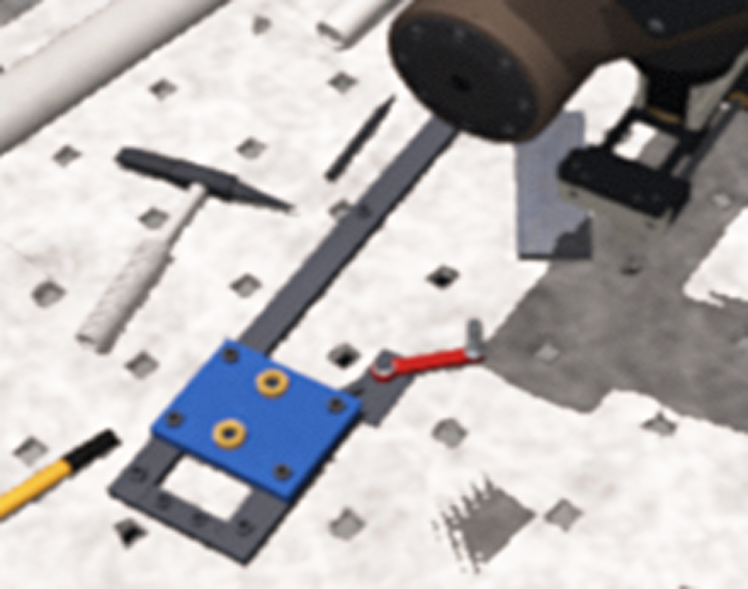

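View pics/wrist_a.png

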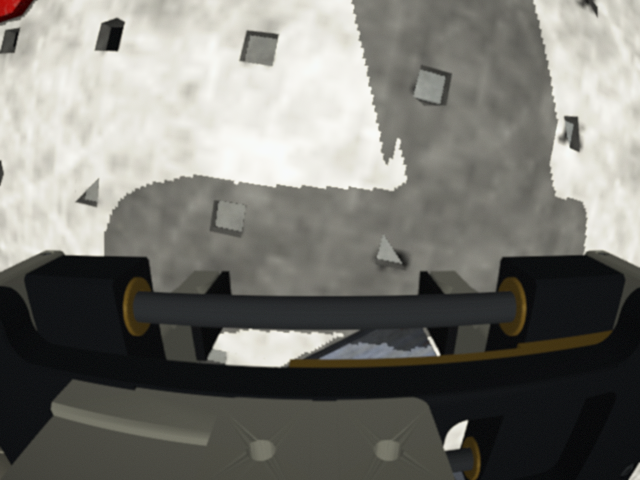

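```bash
cat >> h.py <<'E'
def wristray(f,p,R,uv,z):
    uv=np.atleast_2d(uv).astype(float);H=np.array(f["hand_eye"]);out=[]
    for u,v in uv:
        a=np.array([u-f["cx"],v-f["cy"]]);r=np.hypot(*a);th=r/f["fx"]
        d=np.r_[np.sin(th)*a/r,np.cos(th)]
        c=R@H[:3,3]+p;dw=R@H[:3,:3]@d
        out.append(w2j(c+dw*(z-c[2])/dw[2]))
    return np.array(out)
E
python3 - <<'E'
from station import *
from h import *
f=dict(np.load("wrist_a.npz"));p,R=cur(get_state())
print(wristray(f,p,R,[[365,332],[300,358],[438,345],[345,353],[190,355],[455,345]],0.010))
E
```

```text
[[-107.2 -278.5   10. ]
 [ -88.8 -317.8   10. ]
 [ -95.8 -231.6   10. ]
 [ -92.5 -290.2   10. ]
 [ -87.2 -389.5   10. ]
 [ -95.  -219.9   10. ]]
```

Request:
step_arm --pt "2 0 0.2 0 0" --pt "4.2 0 0.2 0 0" --pt "4.2 0 0.2 0 0" --pt "4.2 -1 0.2 0 0" --pt "4.2 -1.8 0.2 0 0" --pt "4.2 -2.6 0.2 0 0" --pt "4.2 -3.4 0.2 0 0" --pt "4.2 -4.2 0.2 0 0" --pt "4.2 -5 0.2 0 0" --pt "4.2 -5.5 0.2 0 0"

```text
t: 4.1
eef_pos: [0.578, -0.0998, 0.0202]
ee_rot: [-1.733, 1.57, 0.025]
force: [-3.2, 0.4, 0.5]
width: 0.0879
```

```bash
python3 look.py b scene; python3 pl.py  "-37,-301,21,90"
```

```text
t 4.1 jig [ -94.9 -300.7   20.2] jaw 89.99 F [-3.2  0.4  0.5] w 0.0879
t 4.15 jig [ -94.1 -300.7   20.2] jaw 90.01 F [-0.1  1.1  0.7] w 0.0878
-37,-301,21,90 (array([-0.07, -5.71, -0.03]), np.float64(0.0))
```

View pics/scene_b.png

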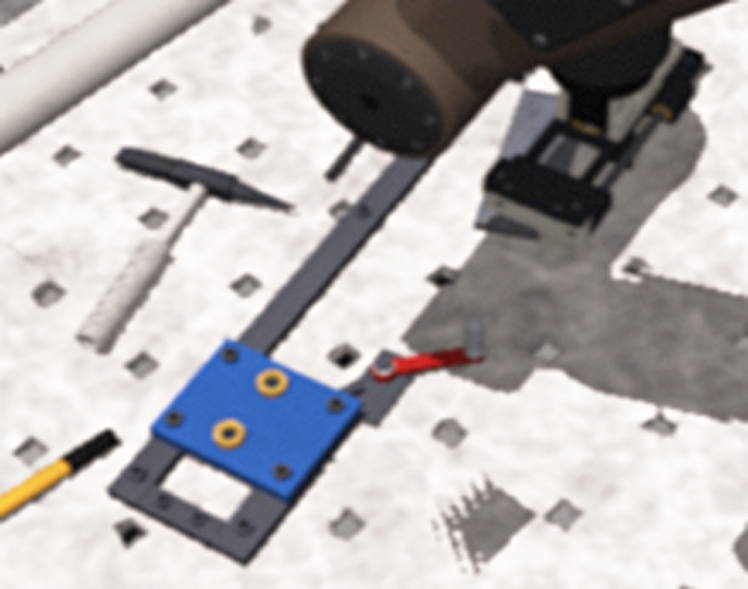

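Request:
step_arm --pt "0 -0.8 0 0 0" --pt "0 -1.6 0 0 0" --pt "0 -2.4 0 0 0" --pt "0 -3.2 0 0 0" --pt "0 -4 0 0 0" --pt "0 -4.5 0 0 0" --pt "0 -5 0 0 0" --pt "0 -5.3 0 0 0" --pt "0 -5.5 0 0 0" --pt "0 -5.5 0 0 0"

```text
t: 4.98
eef_pos: [0.6311, -0.09, 0.0199]
ee_rot: [-2.31, 1.571, -0.553]
force: [-2.8, -1.7, 0.8]
width: 0.0874
```

```bash
python3 look.py c scene; python3 pl.py  "-37,-301,21,90"
```

```text
t 4.98 jig [ -40.9 -300.9   19.9] jaw 89.96 F [-2.8 -1.7  0.8] w 0.0874
t 5.03 jig [ -41.  -300.9   19.9] jaw 89.96 F [-2.8 -0.8 -0.6] w 0.0879
-37,-301,21,90 (array([-0.11, -0.4 , -0.01]), np.float64(-0.0))
```

View pics/scene_c.png

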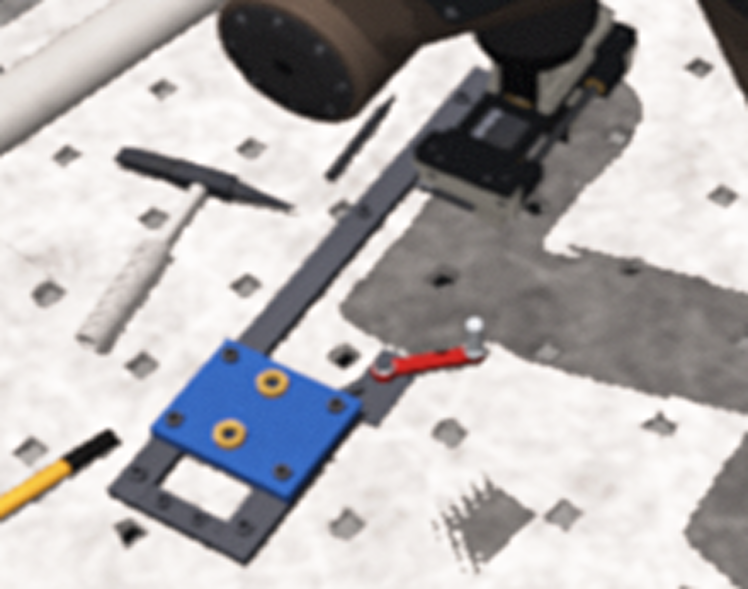

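Nearly at the fence. I'll press gently until the force shows it is seated.

Request:
step_arm --pt "0 -0.2 0 0 0" --pt "0 -0.4 0 0 0" --pt "0 -0.5 0 0 0" --pt "0 -0.6 0 0 0" --pt "0 -0.7 0 0 0" --pt "0 -0.8 0 0 0" --pt "0 -0.8 0 0 0" --pt "0 -0.8 0 0 0" --pt "0 -0.8 0 0 0" --pt "0 -0.8 0 0 0"

```text
t: 5.87
eef_pos: [0.6337, -0.0893, 0.0196]
ee_rot: [1.476, 1.562, -3.052]
force: [-18.3, -1.6, 11.9]
width: 0.0875
```

```bash
python3 look.py d scene
```

```text
t 5.87 jig [ -38.2 -300.8   19.6] jaw 89.87 F [-18.3  -1.6  11.9] w 0.0875
```

View pics/scene_d.png

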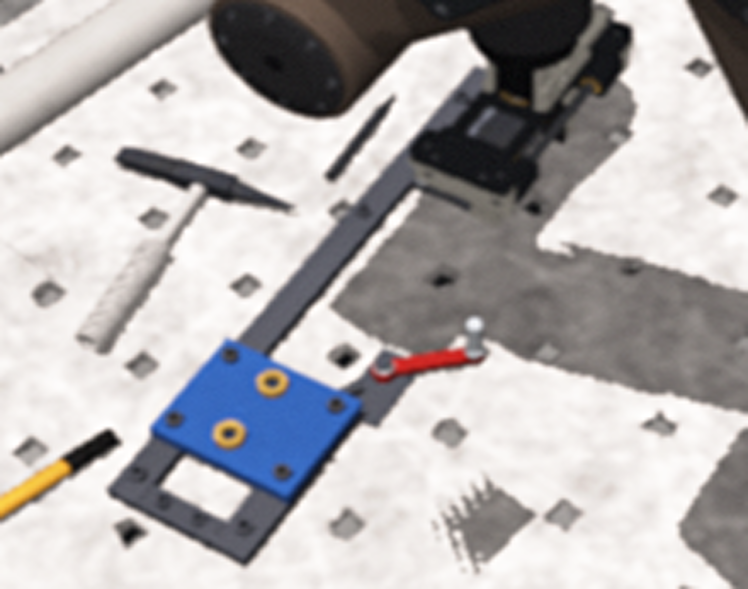

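Request:
step_arm --pt "0 1.5 0 0 0" --pt "0 2.5 0 0 0" --pt "-3 2.5 0 0 0" --pt "-6 2.5 0 0 0" --pt "-8 2.5 0 0 0" --pt "-8 2.5 0 0 0" --pt "-8 2.5 -3 0 0.5" --pt "-8 2.5 -7 0 1" --pt "-8 2.5 -11 0 1" --pt "-8 2.5 -14 0 1"

```text
t: 6.75
eef_pos: [0.6415, -0.2327, 0.1004]
ee_rot: [-1.945, 1.568, -0.187]
force: [0.7, 0.6, 0.1]
width: 0.0664
```

```bash
python3 look.py e scene; python3 pl.py "-4,-420,90,0";python3 -c "
from station import *;print(get_state()['q'])"
```

```text
t 6.75 jig [ -57.3 -443.1  100.4] jaw 90.01 F [0.7 0.6 0.1] w 0.0664
t 6.8 jig [ -57.7 -447.5  100. ] jaw 89.87 F [ 3.6 -2.   2. ] w 0.0625
-4,-420,90,0 (array([ 1.01, -5.36,  2.76]), np.float64(89.9))
[-0.06884186  0.48262554 -0.14141676  0.00187626 -0.94393717 -1.31790481]
```

View pics/scene_e.png

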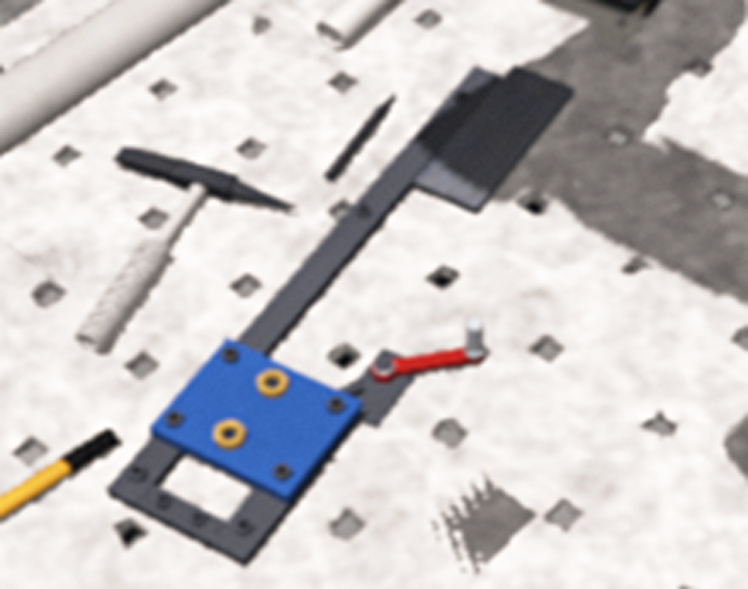

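```bash
python3 - <<'E'
from h import *
f=dict(np.load("scene_e.npz"))
for c in [(520,68),(574,92),(478,210),(415,185)]:
    u,v=200+c[0]/3.4,180+c[1]/3.1
    print(c,w2j(w(f,u,v,0.010)[0]))
E
python3 pl.py "-4,-425,60,0"
```

```text
(520, 68) [  18.7 -396.    10. ]
(574, 92) [ -31.1 -393.    10. ]
(478, 210) [ -30.8 -246.4   10. ]
(415, 185) [  22.7 -245.2   10. ]
t 6.8 jig [ -57.7 -447.5  100. ] jaw 89.87 F [ 3.6 -2.   2. ] w 0.0625
-4,-425,60,0 (array([ 4.01, -5.36,  2.27]), np.float64(89.9))
```

Request:
step_arm --pt "0 -1 0.5 -7 1" --pt "0 -3 1.5 -14 1" --pt "0 -5.4 2.2 -21 1" --pt "0 -5.5 2.2 -28 1" --pt "0 -5.5 2.2 -35 1" --pt "0 -5.5 2.2 -42 1" --pt "0 -5.5 2.2 -49 1" --pt "0 -5.5 2.2 -56 1" --pt "0 -5.5 2.2 -63 1" --pt "0 -5.5 2.2 -70 1"

```text
t: 7.63
eef_pos: [0.6909, -0.1985, 0.1]
ee_rot: [-3.022, 1.569, -0.036]
force: [0.2, -0.9, 0.1]
width: 0.0013
```

```bash
python3 pl.py "-2,-425,21,0"
```

```text
t 7.63 jig [  -2.3 -418.7  100. ] jaw 160.34 F [ 0.2 -0.9  0.1] w 0.0013
-2,-425,21,0 (array([ 7.9 ,  0.59, -0.23]), np.float64(-19.7))
```

Request:
step_arm --pt "0 0.6 -0.2 -7 1" --pt "0 0.6 -0.2 -14 1" --pt "0 0.6 -0.2 -19.7 1" --pt "2 0.6 -0.2 -19.7 1" --pt "4 0.6 -0.2 -19.7 1" --pt "6 0.6 -0.2 -19.7 1" --pt "7.5 0.6 -0.2 -19.7 1" --pt "7.9 0.6 -0.2 -19.7 1" --pt "7.9 0.6 -0.2 -19.7 1" --pt "7.9 0.6 -0.2 -19.7 1"

```text
t: 8.47
eef_pos: [0.6918, -0.205, 0.0216]
ee_rot: [2.678, 1.57, -0.282]
force: [0.1, 0.0, 0.5]
width: 0.0003
```

```bash
python3 look.py f scene,wrist;python3 pl.py "-2,-320,21,0" "-2,-86,21,0"
```

```text
t 8.47 jig [  -2.7 -425.2   21.6] jaw -180.3 F [0.1 0.  0.5] w 0.0003
t 8.57 jig [  -2.4 -425.4   22.5] jaw -180.31 F [-1.   0.3  0.7] w 0.0005
-2,-320,21,0 (array([  0.14, -10.54,   0.02]), np.float64(-0.3))
-2,-86,21,0 (array([  0.12, -33.94,   0.15]), np.float64(-0.3))
```

View pics/scene_f.png

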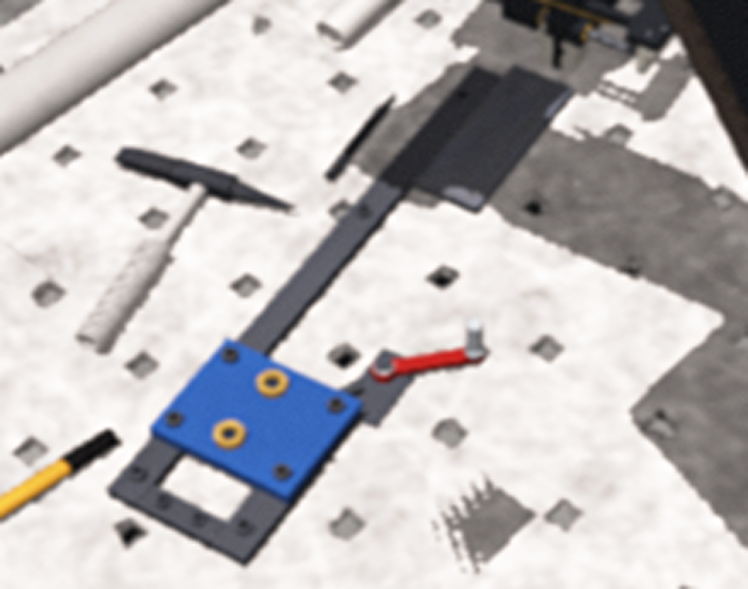

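View pics/wrist_f.png

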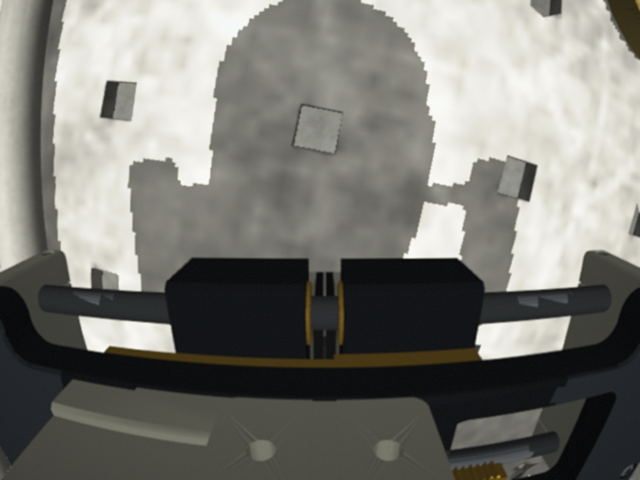

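Request:
step_arm --pt "0.1 -0.8 0 0 1" --pt "0.1 -1.6 0 0 1" --pt "0.1 -2.5 0 0 1" --pt "0.1 -3.5 0 0 1" --pt "0.1 -4.5 0 0 1" --pt "0.1 -5.5 0 0 1" --pt "0.1 -6.5 0 0 1" --pt "0.1 -7.5 0 0 1" --pt "0.1 -8.5 0 0 1" --pt "0.1 -9.3 0 0 1"

```text
t: 9.4
eef_pos: [0.6742, -0.1125, 0.0207]
ee_rot: [2.383, 1.57, -0.576]
force: [0.4, -5.6, 2.6]
width: 0.0002
```

```bash
python3 look.py g scene;python3 pl.py "-2,-86,21,0"
```

```text
t 9.4 jig [  -2.7 -331.1   20.7] jaw -180.28 F [ 0.4 -5.6  2.6] w 0.0002
t 9.45 jig [  -2.7 -329.7   20.6] jaw -180.26 F [-0.9  0.5 -0.2] w 0.0
-2,-86,21,0 (array([ -0.04, -24.37,   0.04]), np.float64(-0.3))
```

View pics/scene_g.png

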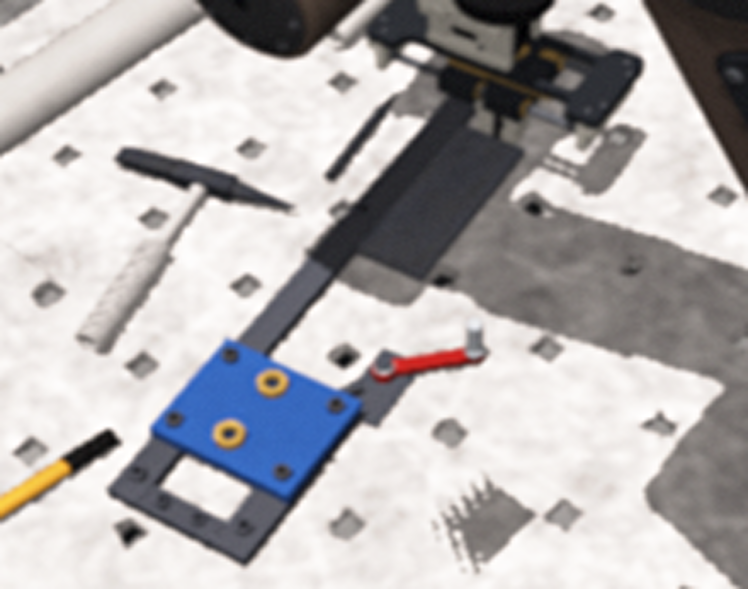

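Request:
step_arm --pt "0 -0.8 0 0 1" --pt "0 -1.6 0 0 1" --pt "0 -2.5 0 0 1" --pt "0 -3.5 0 0 1" --pt "0 -4.5 0 0 1" --pt "0 -5.5 0 0 1" --pt "0 -6.5 0 0 1" --pt "0 -7.3 0 0 1" --pt "0 -8 0 0 1" --pt "0 -8.5 0 0 1"

```text
t: 10.28
eef_pos: [0.6587, -0.0294, 0.0203]
ee_rot: [1.456, 1.57, -1.503]
force: [0.1, -6.5, 3.0]
width: 0.0003
```

```bash
python3 look.py i scene,side;python3 pl.py "-2,-86,21,0"
python3 - <<'E'
from h import *
f=dict(np.load("scene_i.npz"))
im=topdown(f,0.010,0.55,0.72,-0.05,0.30,0.0005);cv2.imwrite("pics/top_i.png",im[:,:,::-1])
E
```

```text
t 10.28 jig [  -2.5 -246.6   20.3] jaw -180.3 F [ 0.1 -6.5  3. ] w 0.0003
t 10.38 jig [  -2.5 -246.    20. ] jaw -180.3 F [ 0.4  0.9 -1. ] w 0.0004
-2,-86,21,0 (array([ -0.09, -16.  ,   0.03]), np.float64(-0.3))
```

View pics/top_i.png

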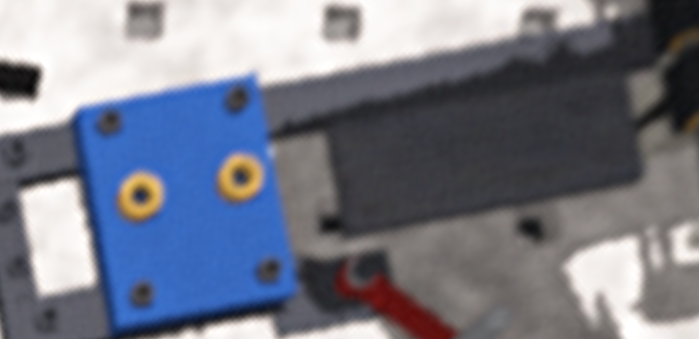

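Request:
step_arm --pt "0 -0.8 0 0 1" --pt "0 -1.6 0 0 1" --pt "0 -2.4 0 0 1" --pt "0 -3.2 0 0 1" --pt "0 -4 0 0 1" --pt "0 -4.8 0 0 1" --pt "0 -5.6 0 0 1" --pt "0 -6.4 0 0 1" --pt "0 -7.2 0 0 1" --pt "0 -8 0 0 1"

```text
t: 11.22
eef_pos: [0.644, 0.0486, 0.0199]
ee_rot: [0.359, 1.57, -2.601]
force: [0.5, -5.9, 2.6]
width: 0.0005
```

```bash
python3 look.py j scene;python3 pl.py "-2,-86,21,0"
python3 - <<'E'
from h import *
f=dict(np.load("scene_j.npz"))
im=topdown(f,0.010,0.55,0.72,-0.05,0.30,0.0005);cv2.imwrite("pics/top_j.png",im[:,:,::-1])
E
```

```text
t 11.22 jig [  -2.4 -167.2   19.9] jaw -180.36 F [ 0.5 -5.9  2.6] w 0.0005
t 11.27 jig [  -2.2 -165.8   19.8] jaw -180.32 F [-0.3  1.3 -0.2] w 0.0007
-2,-86,21,0 (array([-0.12, -7.98,  0.02]), np.float64(-0.3))
```

View pics/top_j.png

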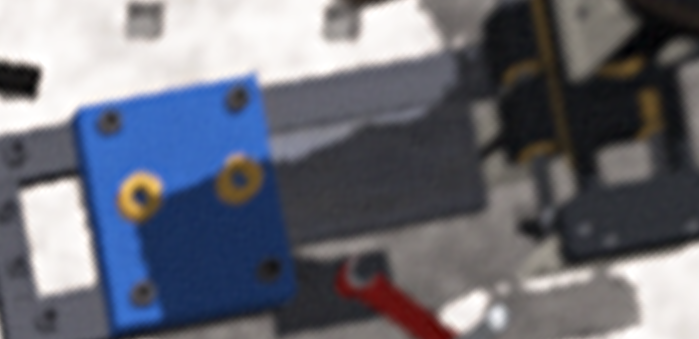

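Request:
step_arm --pt "-0.1 -0.8 0 0 1" --pt "-0.1 -1.6 0 0 1" --pt "-0.1 -2.4 0 0 1" --pt "-0.1 -3.2 0 0 1" --pt "-0.1 -4 0 0 1" --pt "-0.1 -4.8 0 0 1" --pt "-0.1 -5.5 0 0 1" --pt "-0.1 -6.2 0 0 1" --pt "-0.1 -6.7 0 0 1" --pt "-0.1 -7.1 0 0 1"

```text
t: 12.1
eef_pos: [0.6311, 0.1191, 0.0209]
ee_rot: [0.254, 1.57, -2.706]
force: [-1.1, -4.1, -2.9]
width: 0.0004
```

```bash
python3 look.py k scene;python3 pl.py "-2,-86,21,0"
python3 - <<'E'
from h import *
f=dict(np.load("scene_k.npz"))
im=topdown(f,0.010,0.55,0.72,-0.05,0.35,0.0005);cv2.imwrite("pics/top_k.png",im[:,:,::-1])
E
```

```text
t 12.1 jig [ -1.9 -95.5  20.9] jaw -180.31 F [-1.1 -4.1 -2.9] w 0.0004
t 12.15 jig [ -1.6 -95.   21. ] jaw -180.3 F [-0.8  0.1 -0.9] w 0.0008
-2,-86,21,0 (array([ 0.  , -0.9 ,  0.05]), np.float64(-0.3))
```

View pics/top_k.png

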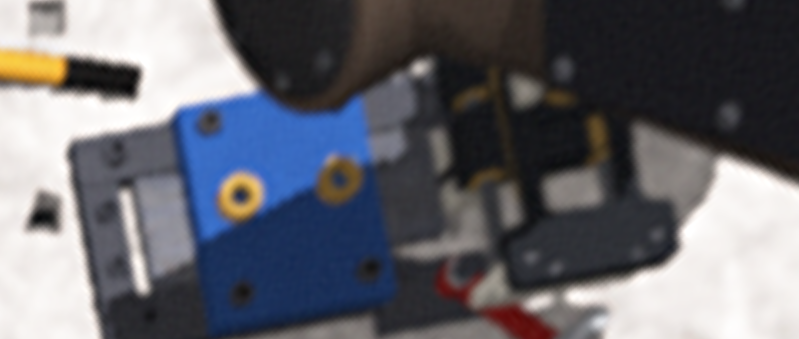

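Request:
step_arm --pt "0 -0.2 0 0 1" --pt "0 -0.4 0 0 1" --pt "0 -0.6 0 0 1" --pt "0 -0.7 0 0 1" --pt "0 -0.8 0 0 1" --pt "0 -0.9 0 0 1" --pt "0 -1 0 0 1" --pt "0 -1.1 0 0 1" --pt "0 -1.2 0 0 1" --pt "0 -1.2 0 0 1"

```text
t: 12.98
eef_pos: [0.6297, 0.1276, 0.0212]
ee_rot: [1.205, 1.568, -1.755]
force: [5.0, -17.0, -1.2]
width: 0.0002
```

```bash
python3 pl.py "-2,-86,21,0"
```

```text
t 12.98 jig [ -1.7 -86.9  21.2] jaw -180.35 F [  5.  -17.   -1.2] w 0.0002
-2,-86,21,0 (array([ 0.02, -0.09,  0.03]), np.float64(-0.3))
```

Request:
step_arm --pt "0 -0.1 0 0 1" --pt "0 -0.2 0 0 1" --pt "0 -0.3 0 0 1" --pt "0 -0.3 0 0 1" --pt "0 -0.3 0 0 1" --pt "0 -0.3 0 0 1" --pt "0 -0.3 0 0 1" --pt "0 -0.3 0 0 1" --pt "0 -0.3 0 0 1" --pt "0 -0.3 0 0 1"

```text
t: 13.82
eef_pos: [0.6293, 0.1279, 0.0212]
ee_rot: [1.121, 1.565, -1.84]
force: [8.1, -28.4, -1.1]
width: 0.0004
```

```bash
python3 look.py l scene
python3 - <<'E'
from h import *
f=dict(np.load("scene_l.npz"))
im=topdown(f,0.010,0.55,0.72,0.05,0.35,0.0004);cv2.imwrite("pics/top_l.png",im[:,:,::-1])
E
```

```text
t 13.82 jig [ -2.1 -86.5  21.2] jaw -180.4 F [  8.1 -28.4  -1.1] w 0.0004
```

View pics/top_l.png

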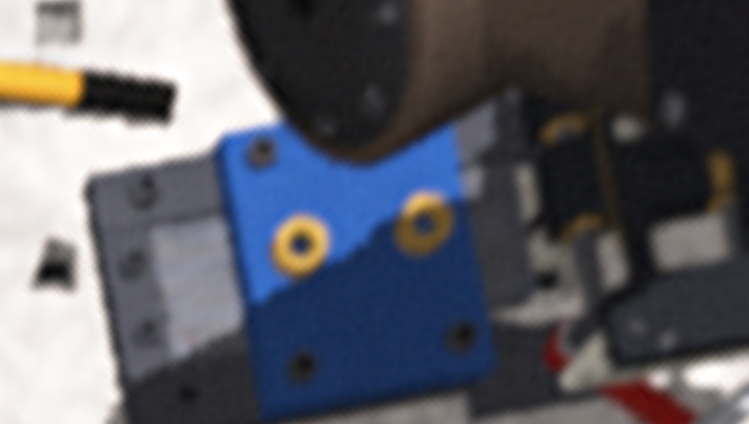

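Request:
step_arm --pt "0 0.5 0 0 1" --pt "0 1.2 0 0 1" --pt "0 2 0 0 1" --pt "-2 2.5 0 0 1" --pt "-5 3 0 0 1" --pt "-8 3 0 0 1" --pt "-10 3 0 0 1" --pt "-10 4 0 0 1" --pt "-10 5 0 0 1" --pt "-10 5 0 0 1"

```text
t: 14.7
eef_pos: [0.6377, 0.083, 0.1207]
ee_rot: [-1.367, 1.57, 1.955]
force: [-0.4, -0.2, 0.0]
width: 0.0006
```

```bash
python3 look.py m scene,wrist
python3 - <<'E'
from h import *
from station import *
f=dict(np.load("scene_m.npz"))
print(get_state()["q"])
im=topdown(f,0.050,0.48,0.70,0.02,0.30,0.0004);cv2.imwrite("pics/top_m.png",im[:,:,::-1])
def q_of(P): return np.arctan2(-(P[1]+83.5),P[0]+50),np.hypot(P[1]+83.5,P[0]+50)
for b in masks_of("gate_pin","scene")[:2]:
    v,u=np.nonzero(b["mask"]);P=w(f,u,v);k=(P[:,2]>.043)&(P[:,2]<.06);print(b["conf"],len(u),k.sum(),np.median(P[k],0), w2j(np.median(P[k],0)),q_of(w2j(np.median(P[k],0))))
E
```

```text
t 14.7 jig [  -2.1 -132.2  120.7] jaw -180.38 F [-0.4 -0.2  0. ] w 0.0006
[ 4.33098819e-01  4.06125553e-01 -2.16794081e-01 -5.48007219e-04
 -9.49381857e-01 -2.52086290e-01]
0.79 217 16 [0.54166078 0.07378598 0.05025993] [ -98.3 -123.4   50.3] (np.float64(2.451146196535101), np.float64(62.64902233874045))
```

View pics/top_m.png

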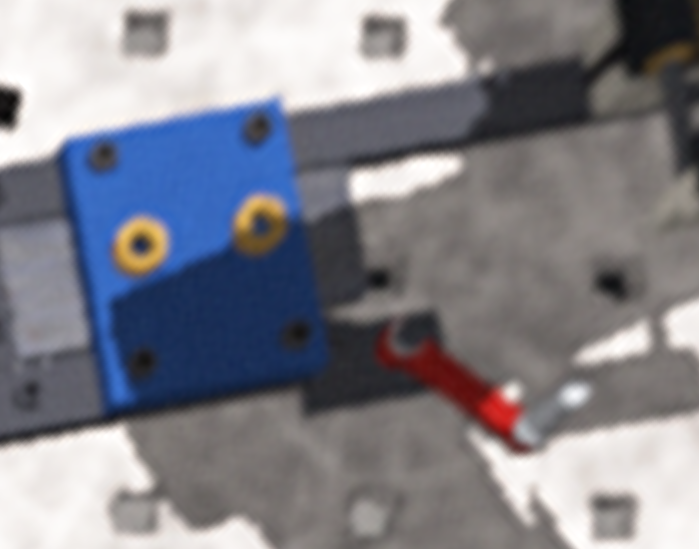

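```bash
python3 pl.py "-125,-93.5,120,40"
```

```text
t 14.85 jig [  -2.3 -131.3  119.8] jaw -180.36 F [-0.  -0.9  0.4] w 0.0002
-125,-93.5,120,40 (array([ 0.  , -3.7 , 12.29]), np.float64(-40.4))
```

Request:
step_arm --pt "0 -0.5 1.5 7 1" --pt "0 -1 3 14 1" --pt "0 -1.5 4.5 21 1" --pt "0 -2 6 28 1" --pt "0 -2.5 7.5 35 1" --pt "0 -3 9 42 1" --pt "0 -3.4 10.5 49 1" --pt "0 -3.7 12.3 56 1" --pt "0 -3.7 12.3 63 1" --pt "0 -3.7 12.3 70 1"

```text
t: 15.68
eef_pos: [0.509, 0.0985, 0.1206]
ee_rot: [1.346, 1.57, -2.841]
force: [0.4, 0.1, 0.7]
width: 0.0006
```

Request:
step_arm --pt "0 0 0 7 1" --pt "0 0 0 14 1" --pt "0 0 0 21 1" --pt "0 0 0 28 1" --pt "0 0 0 35 1" --pt "0 0 0 42 1" --pt "0 0 0 49 1" --pt "0 0 0 56 1" --pt "0 0 0 63 1" --pt "0 0 0 69.6 1"

```text
t: 16.52
eef_pos: [0.5099, 0.0985, 0.1202]
ee_rot: [2.722, 1.569, -2.68]
force: [-0.2, 0.7, 1.1]
width: 0.0005
```

```bash
python3 look.py n scene; python3 pl.py "-125,-93.5,40,40"
```

```text
t 16.52 jig [-124.9  -93.2  120.2] jaw 39.73 F [-0.2  0.7  1.1] w 0.0005
t 16.57 jig [-124.9  -93.2  120.2] jaw 39.27 F [ 0.1  0.2 -0.3] w 0.0
-125,-93.5,40,40 (array([ 8.02, -0.02, -0.02]), np.float64(-0.7))
```

View pics/scene_n.png

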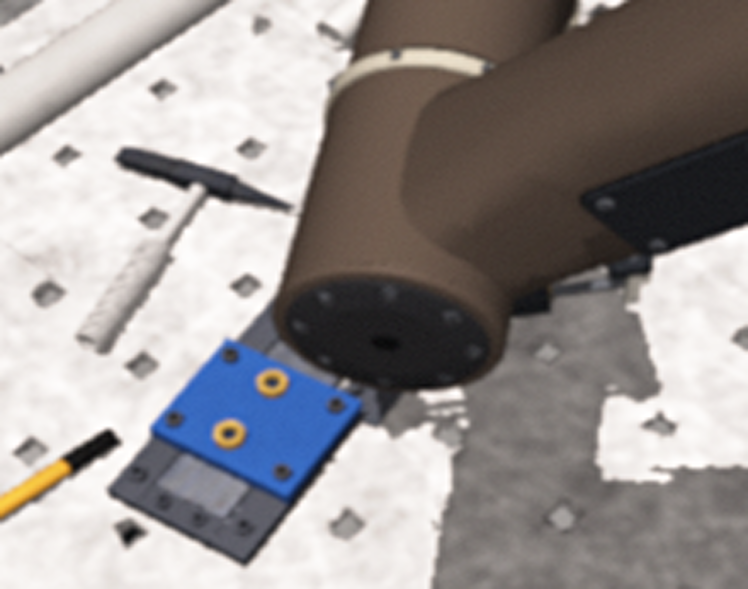

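Request:
step_arm --pt "2 0 0 -0.7 1" --pt "4 0 0 -0.7 1" --pt "6 0 0 -0.7 1" --pt "7.5 0 0 -0.7 1" --pt "8 0 0 -0.7 1" --pt "8 0 0 -0.7 1" --pt "8 0 0 -0.7 1" --pt "8 0 0 -0.7 1" --pt "8 0 0 -0.7 1" --pt "8 0 0 -0.7 1"

```text
t: 17.4
eef_pos: [0.5107, 0.0987, 0.0419]
ee_rot: [-0.354, 1.569, 0.545]
force: [-0.1, 0.6, -0.1]
width: 0.0003
```

```bash
cat > arc.py <<'E'
from station import *
from h import *
import sys
q0,q1,off=map(float,sys.argv[1:4])   # row 1..10 from q0 to q1
s=get_state();p,R=cur(s);print("t",round(float(s["t"]),2),"jig",w2j(p),"jaw",round(jaw_j(R),2),"F",np.round(s["force"],1))
for q in np.linspace(q0,q1,10):
    x=-50+64*np.cos(q)-off*np.sin(q);y=-83.5-64*np.sin(q)-off*np.cos(q)
    d,r=plan(s,x,y,40,-np.rad2deg(q));print(round(q,2),d.round(1),r)
E
python3 arc.py 2.6 1.8 16.5
```

```text
t 17.4 jig [-124.   -93.2   41.9] jaw 40.79 F [-0.1  0.6 -0.1]
2.6 [ 0.2 -1.4  0.2] 9.8
2.51 [ 0.2 -1.9 -0. ] 4.7
2.42 [ 0.2 -2.5 -0.2] -0.4
2.33 [ 0.2 -3.1 -0.3] -5.5
2.24 [ 0.2 -3.7 -0.4] -10.6
2.16 [ 0.2 -4.2 -0.4] -15.7
2.07 [ 0.2 -4.8 -0.3] -20.8
1.98 [ 0.2 -5.4 -0.2] -25.9
1.89 [ 0.2 -6.  -0.1] -31.0
1.8 [ 0.2 -6.5  0.1] -36.1
```

Request:
step_arm --pt "0.2 -0.8 0 0 1" --pt "0.2 -1.6 -0.1 0 1" --pt "0.2 -2.4 -0.2 -0.5 1" --pt "0.2 -3.1 -0.3 -5.5 1" --pt "0.2 -3.7 -0.4 -10.5 1" --pt "0.2 -4.2 -0.4 -15.5 1" --pt "0.2 -4.8 -0.3 -21 1" --pt "0.2 -5.4 -0.2 -26 1" --pt "0.2 -6 -0.1 -31 1" --pt "0.2 -6.5 0.1 -36 1"

```text
t: 18.23
eef_pos: [0.562, 0.0575, 0.0388]
ee_rot: [1.988, 1.57, -2.763]
force: [-1.7, -0.3, 1.1]
width: 0.0005
```

```bash
python3 look.py o scene,side,wrist; python3 arc.py 1.72 1.0 16.5
```

```text
t 18.23 jig [ -81.3 -143.2   38.8] jaw 77.0 F [-1.7 -0.3  1.1] w 0.0005
t 18.38 jig [ -81.  -142.8   38.8] jaw 76.59 F [-0.3  1.1  0.1]
1.72 [-0.1 -0.5 -0. ] -4.9
1.64 [-0.1 -1.1 -0.1] -9.4
1.56 [-0.1 -1.6 -0.1] -14.0
1.48 [-0.1 -2.1 -0.1] -18.6
1.4 [-0.1 -2.6 -0. ] -23.2
1.32 [-0.1 -3.2  0. ] -27.8
1.24 [-0.1 -3.7  0.2] -32.4
1.16 [-0.1 -4.2  0.4] -36.9
1.08 [-0.1 -4.6  0.6] -41.5
1.0 [-0.1 -5.1  0.9] -46.1
```

View pics/wrist_o.png

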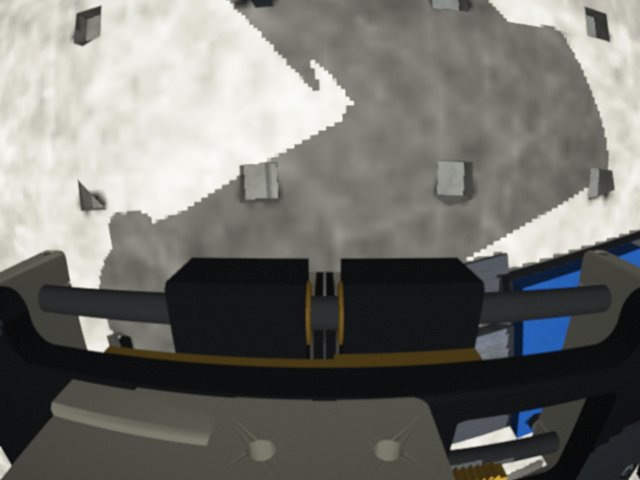

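View pics/scene_o.png

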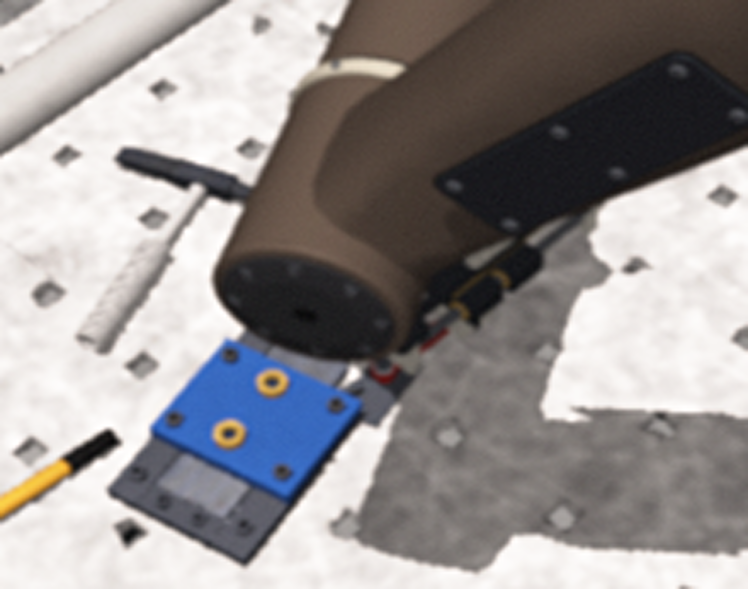

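The gate arm's red tip now shows at about (432,340), so it is swinging with the pusher, with contact at about 1.7 N. I'll carry on round the arc.

Request:
step_arm --pt "0 -0.5 0 -5 1" --pt "0 -1.1 -0.1 -9.5 1" --pt "0 -1.6 -0.1 -14 1" --pt "0 -2.1 -0.1 -18.5 1" --pt "0 -2.6 0 -23 1" --pt "0 -3.2 0 -28 1" --pt "0 -3.7 0.2 -32.5 1" --pt "0 -4.2 0.4 -37 1" --pt "0 -4.6 0.6 -41.5 1" --pt "0 -5.1 0.9 -46 1"

```text
t: 19.22
eef_pos: [0.6128, 0.0648, 0.0389]
ee_rot: [1.362, 1.57, -2.591]
force: [-1.1, -1.6, -0.2]
width: 0.0004
```

```bash
python3 look.py p scene,side; python3 arc.py 0.92 0.2 16.5
```

```text
t 19.22 jig [ -30.  -145.5   38.9] jaw 122.78 F [-1.1 -1.6 -0.2] w 0.0004
t 19.32 jig [ -29.2 -145.    38.9] jaw 122.7 F [-0.7 -0.   0.6]
0.92 [-0.1 -0.4 -0.2] -4.6
0.84 [-0.1 -1.  -0.3] -9.2
0.76 [-0.1 -1.5 -0.3] -13.8
0.68 [-0.1 -2.  -0.3] -18.3
0.6 [-0.1 -2.5 -0.2] -22.9
0.52 [-0.1 -3.1 -0.1] -27.5
0.44 [-0.1 -3.6  0. ] -32.1
0.36 [-0.1 -4.1  0.2] -36.7
0.28 [-0.1 -4.6  0.4] -41.3
0.2 [-0.1 -5.   0.7] -45.8
```

View pics/scene_p.png

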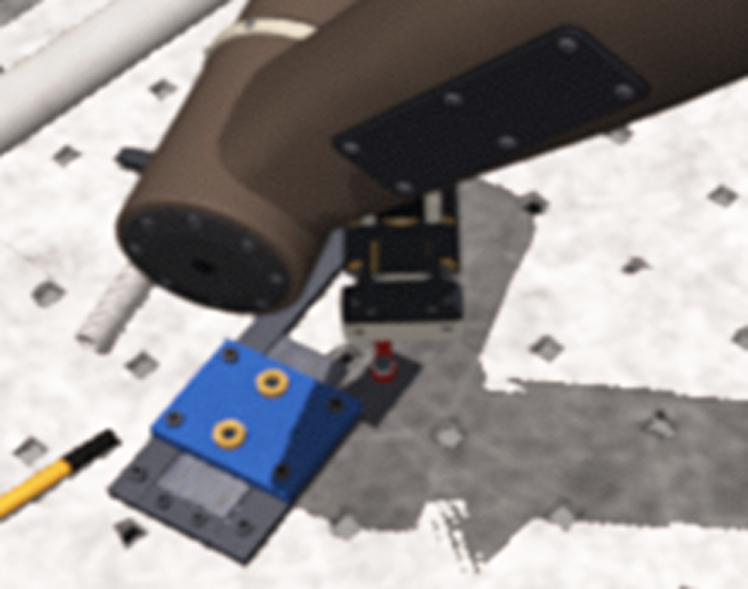

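Request:
step_arm --pt "0 -0.4 -0.2 -4.6 1" --pt "0 -1 -0.3 -9.2 1" --pt "0 -1.5 -0.3 -13.8 1" --pt "0 -2 -0.3 -18.3 1" --pt "0 -2.5 -0.2 -22.9 1" --pt "0 -3.1 -0.1 -27.5 1" --pt "0 -3.6 0 -32 1" --pt "0 -4.1 0.2 -36.7 1" --pt "0 -4.6 0.4 -41.3 1" --pt "0 -5 0.7 -45.8 1"

```text
t: 20.15
eef_pos: [0.6445, 0.1048, 0.039]
ee_rot: [2.497, 1.571, -0.658]
force: [1.7, -1.6, -0.6]
width: 0.0005
```

```bash
python3 look.py r scene,side; python3 arc.py 0.18 0.0 16.5;  python3 arc.py 0 -.05 14|tail -1
```

```text
t 20.15 jig [   8.6 -112.    39. ] jaw 168.49 F [ 1.7 -1.6 -0.6] w 0.0005
t 20.25 jig [   8.7 -111.5   39. ] jaw 168.44 F [0.1 0.7 0.3]
0.18 [-0.1 -0.1 -0.1] -1.2
0.16 [-0.1 -0.2 -0.2] -2.4
0.14 [-0.1 -0.3 -0.2] -3.5
0.12 [-0.1 -0.4 -0.2] -4.7
0.1 [-0.1 -0.6 -0.2] -5.8
0.08 [-0.1 -0.7 -0.2] -7.0
0.06 [-0.1 -0.8 -0.3] -8.1
0.04 [-0.1 -1.  -0.3] -9.3
0.02 [-0.1 -1.1 -0.3] -10.4
0.0 [-0.1 -1.2 -0.3] -11.6
-0.05 [-0.1 -1.8 -0.2] -14.4
```

View pics/scene_r.png

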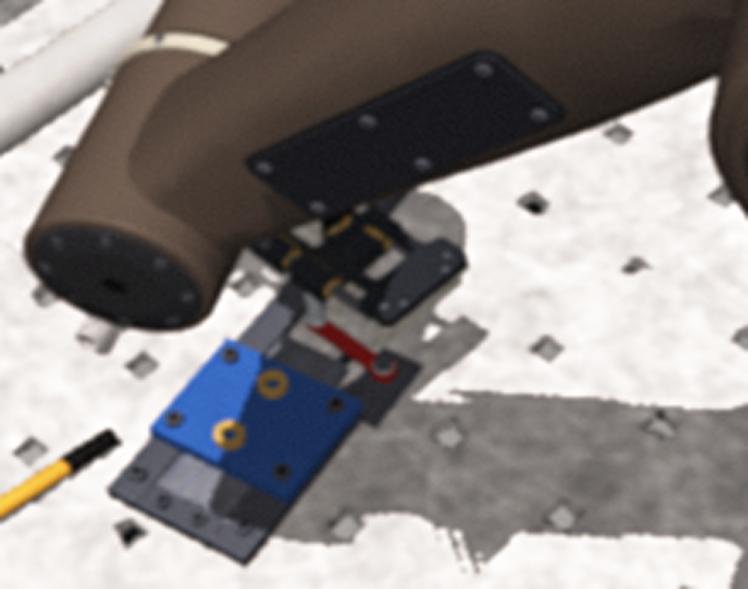

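Request:
step_arm --pt "0 -0.2 -0.1 -2 1" --pt "0 -0.4 -0.2 -4 1" --pt "0 -0.6 -0.2 -6 1" --pt "0 -0.8 -0.2 -8 1" --pt "0 -1 -0.3 -9.5 1" --pt "0 -1.2 -0.3 -11.5 1" --pt "0 -1.4 -0.3 -11.5 1" --pt "0 -1.5 -0.3 -11.5 1" --pt "0 -1.6 -0.3 -11.5 1" --pt "0 -1.6 -0.3 -11.5 1"

```text
t: 21.08
eef_pos: [0.6473, 0.1175, 0.039]
ee_rot: [0.947, 1.567, -2.011]
force: [2.8, -14.2, 2.5]
width: 0.0006
```

```bash
python3 look.py s scene
```

```text
t 21.08 jig [  13.7 -100.1   39. ] jaw -180.21 F [  2.8 -14.2   2.5] w 0.0006
```

View pics/scene_s.png

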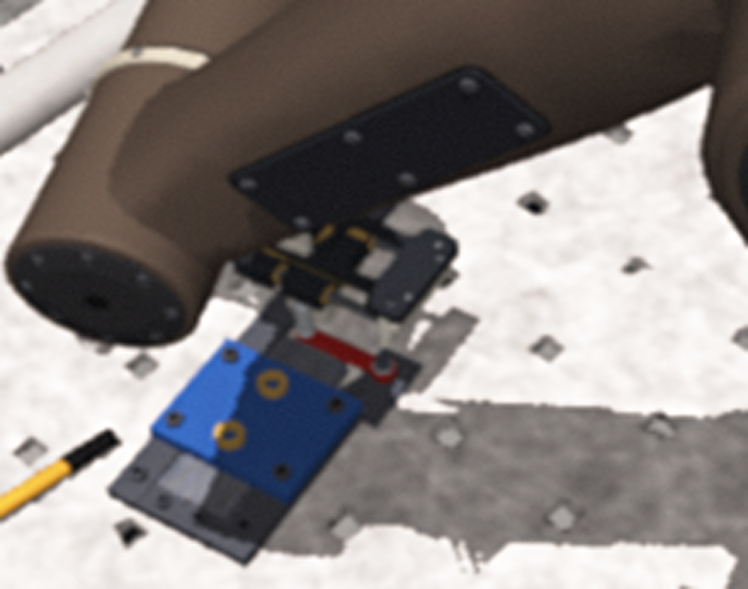

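Force rose to 14 N at y = -100.1, where the pusher should be at q = 0 (-100). I'll back off and check.

Request:
step_arm --pt "0 0.5 0 0 1" --pt "0 1.2 0 0 1" --pt "0 2 0 0 1" --pt "0 3 0 0 1" --pt "-2 4 0 0 1" --pt "-5 5 0 0 1" --pt "-8 8 0 0 1" --pt "-11 11 0 0 1" --pt "-12 15 0 0 1" --pt "-12 19 0 0 1"

```text
t: 21.97
eef_pos: [0.6855, -0.0669, 0.1639]
ee_rot: [3.037, 1.564, 0.086]
force: [0.6, 0.3, -1.0]
width: 0.0004
```

Request:
step_arm --pt "0 3 0 0 1" --pt "0 6 0 0 1" --pt "0 8 0 0 1" --pt "0 9 0 0 1" --pt "0 9 0 0 1" --pt "0 9 0 0 1" --pt "0 9 0 0 1" --pt "0 9 0 0 1" --pt "0 9 0 0 1" --pt "0 9 0 0 1"

```text
t: 22.8
eef_pos: [0.7003, -0.1532, 0.1592]
ee_rot: [-3.105, 1.571, 0.226]
force: [1.4, -0.2, 0.5]
width: 0.0006
```

```bash
python3 look.py t scene
python3 - <<'E'
from h import *
from station import *
f=dict(np.load("scene_t.npz"));f0=dict(np.load("scene0.npz"))
im=topdown(f,0.010,0.55,0.72,0.05,0.35,0.0004);cv2.imwrite("pics/top_t.png",im[:,:,::-1])
for b in masks_of("gate_pin","scene")[:2]:
    v,u=np.nonzero(b["mask"]);P=w(f,u,v);k=(P[:,2]>.043)&(P[:,2]<.06)
    if k.any():
        m=w2j(np.median(P[k],0));print(b["conf"],k.sum(),m,np.arctan2(-(m[1]+83.5),m[0]+50))
for t in ["chipping_hammer","paint_marker","tape_measure","centre_punch"]: print(t,[np.round(b["extent"]) for b in boxes_of(t,"scene")][:1])
for (x,y,z) in [(-25,-75,10),(25,-75,10),(0,75,12.5)]: print(pix(f,j2w(x,y,z)))
E
```

```text
t 22.8 jig [  15.3 -375.9  159.2] jaw -179.86 F [ 1.4 -0.2  0.5] w 0.0006
0.81 10 [ 13.7 -80.   47.5] -0.054889862594153814
chipping_hammer [array([219., 228., 283., 294.])]
paint_marker [array([182., 318., 237., 358.])]
tape_measure [array([412., 148., 420., 168.])]
centre_punch [array([295., 210., 317., 237.])]
[[301.3685465  297.00930861]]
[[283.59155812 288.0059676 ]]
[[254.86394751 341.3170824 ]]
```

View pics/scene_t.png

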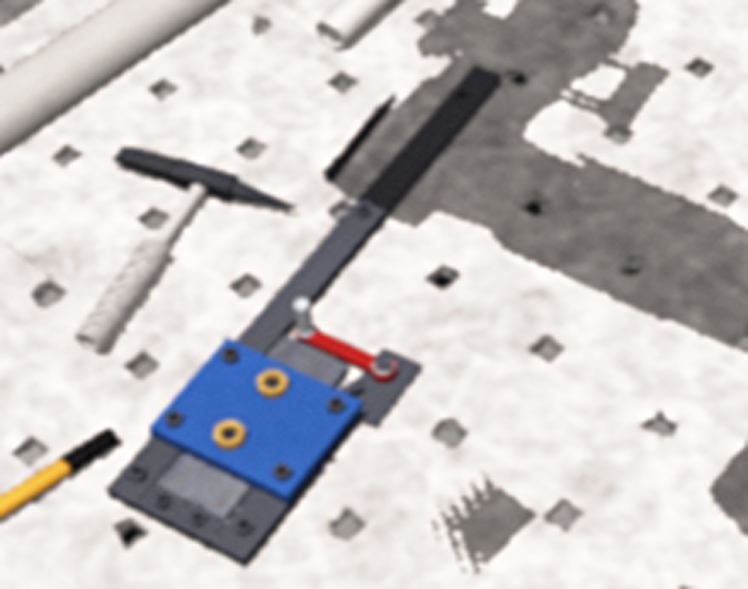

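View pics/top_t.png

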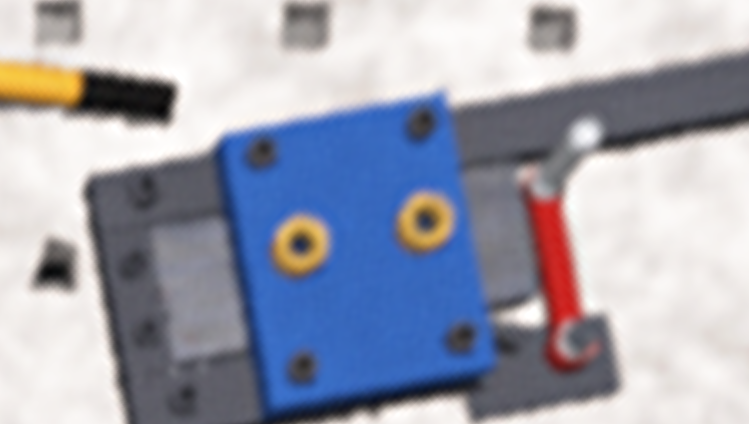

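```bash
python3 -c "
from station import *
print(job_done())"
```

```text
the job is handed in; nothing more can be done
None
```

The bar is in under the bridge against the stop block and the red gate is shut behind it. I handed the job in at about 23 s of the 64 s allowed.

- **Bar against the fence:** I pushed it sideways with both open fingertips until the force rose to about 18 N.
- **Bar home:** I then pushed it along the fence with the closed fingers. At the end the force rose from 17 to 28 N while the fingers moved only 0.4 mm. In the pictures the window in front of the stop is filled by the bar.
- **Gate shut:** I swung it shut by its pin. The force reached 14 N with the fingers where a shut gate should put them. After I backed off, the camera put the gate at -0.05 rad. It cannot go below 0, so I take that as measurement error of a few mm.
- **Other things:** The hammer and marker showed within a few pixels of where they were, and I see no change in the punch. The arm partly hid the tape measure in the last picture, but nothing went near it.

The highest wrist force I read was about 30 N, and the arm was clear of everything when I handed in. The job report gave no verdict.

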